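# Walk a tube block round and home against the fence

### The job

The heavy aluminium tube block lies end-on to the white locating fence. Push it at alternate corners with the fingertips to walk it round, clear of the fence, until one of its long sides faces the fence squarely; only then slide it forward until that whole long side lies flush against the fence, within the fence's length. Do not lift or tip the block, leave everything else where it stands, and finish with the fingers clear.

Things in the scene. Friction and masses are not known exactly. Their poses are not given: they have to be found in the camera images.
- block: heavy solid aluminium tube block, about 0.9 kg, top dotted with dark wells, 140 mm long (x axis) x 95 mm wide (y) x 32 mm high. Origin: centre of its underside; z up. Both long sides are alike, either may go on the fence. It lies loose on the surface (z = 0), a few cm clear of the fence on the robot's side. A straight push of 5 to 16 N slides it; less, at a corner, turns it.
- fence: white plastic locating fence, a low straight bar fixed to the work surface, 250 mm long (its y axis), 24 mm thick (x), 22 mm high, with a dark screw near each end. Origin: at surface height, in the middle of the bar's face towards the robot; its x axis points from that face into the bar, away from the robot and the block. Its place and yaw vary. The block lies home when its origin is at x = -47.5 mm in this frame and its x axis is parallel to the fence's y axis.
- tip_box: closed pipette-tip box, grey with a white lid, 120 x 80 x 54 mm, some way to the left of the block. Origin: centre of its underside. A loose bystander, to be left alone.
- dish_stack: stack of three flat round dishes, 90 mm across, 45 mm high, some way to the right of the block. Origin: centre of its underside. A loose bystander, to be left alone.
- tube_rack: red plastic rack with a few small capped tubes, 75 x 165 x 47 mm, behind the fence. Origin: centre of its underside. A loose bystander, to be left alone.
- reagent_bottle: amber bottle, 52 mm across, 70 mm high, behind the fence. Origin: centre of its underside. A loose bystander, to be left alone.
- jar: small glass jar, 44 mm across, 50 mm high, beside one end of the fence. Origin: centre of its underside. A loose bystander, to be left alone.
- vial: glass vial, 28 mm across, 42 mm high, beside the other end of the fence. Origin: centre of its underside. A loose bystander, to be left alone.
Things that resemble listed ones, but are neither listed nor needed, are in the scene too. Of the things like the block, leave any that is yellow; of the rest the smaller one is meant.

How it is judged (in metres and radians):
On the way:
1. clear of the fence by more than about 8 mm, the block's long sides are within about 10 degrees of parallel to the fence (angle between the x axis of block and the y axis of fence, either way round below 0.17 rad and x of block in the frame of fence below -0.064 m and contact force between block and fence below 0.1 N), for 0.2 s.
At the end, for the whole second after the job is handed in: One long side of the block lies flush on the fence (within 2.3 degrees of parallel and 3.5 mm of touching), the whole side within the fence's length (centre within 58 mm of the fence's middle), flat on the surface and at rest (angle between the x axis of block and the y axis of fence, either way round below 0.04 rad and x of block in the frame of fence between -0.051 and -0.044 m and y of block in the frame of fence between -0.058 and 0.058 m and height (world z) of block below 0.004 m and angle between block's own z axis and vertical below 0.03 rad and linear speed of block below 0.01 m/s).
It fails at once if the block is lifted (more than 10 mm) or tipped (more than 7 degrees) (height (world z) of block above 0.01 m or angle between block's own z axis and vertical above 0.12 rad).
It fails at once if the block touches the fence while its long sides are still more than 15 degrees from parallel to it (contact force between block and fence above 0.5 N and angle between the x axis of block and the y axis of fence, either way round above 0.26 rad).
It fails at once if a bystander is moved by more than 15 mm (distance of any of tip_box, dish_stack, tube_rack, reagent_bottle, jar, vial from where it was at the start of the episode above 0.015 m).
It also fails if it takes over 72 s, if anything falls off the work surface, if the arm or the gripper's body presses on something with over 40 N, if the wrist force passes 120 N, or if a joint passes its speed limit or range.

### The arm

A 6-joint arm with a two-finger parallel gripper is mounted at the origin on the work surface. World frame = base frame: x ahead of the robot, y to its left, z up, the work surface at z = 0. Lengths are in mm, angles in rad, forces in N, time in s.
With the tool pointing down it reaches from about 400 to 925 mm from the base axis. Payload 12.5 kg.
Tool frame: the origin (TCP) lies at the very end of the fingers, on their centre line; the grasp point (between the pads) lies 19 mm behind it; z points along the fingers, y is the direction in which the jaws open and shut (so a half turn about z gives the same grasp; the last joint's range is limited). The gripper opens to 95 mm and grips with 3 to 60 N. Pads are 20 mm wide; open, the fingers measure 119 mm over their backs; the gripper's body (75 mm by 180 mm) begins 59 mm behind the grasp point.
Start: joints at [1.028, 0.491, 1.559, -0, 1.092, -0.106], TCP at [264.388, 566.344, 214.661] pointing down, gripper open.
Joint ranges: [-3.1, 3.1], [-0.84, 2.19], [0.05, 2.79], [-1.13, 4.28], [0.06, 2.93], [-2.69, 2.69]. Speed limits (rad/s): [2.22, 2.22, 2.79, 3.14, 3.14, 3.14].

### API

Orientations are given as [roll, pitch, yaw] about the fixed x, y, z axes, in that order (R = Rz(yaw) Ry(pitch) Rx(roll)).
In Python, from cell import env, read_camera, get_calibration gives the robot as it stands.
- The arm moves only by the tool arm_command, never from a script. Its argument "targets" is a list of rows, each a list of 3 entries, a list of its own where there are three numbers: the turn, a rotation vector about the tool's x, y, z in rad, then the shift along the tool's x, y, z in m, then the closure in counts, from 0 (fully open) to 255 (shut). In form: [[[rx, ry, rz], [tx, ty, tz], fingers], ...]. A call has 1 to 8 rows; each row is the pose to reach, as a shift and turn from the pose commanded when the call began, along the tool's axes at that moment; what a row does not reach only later rows make up. A row lasts 1/10 s, in which the tool goes at most 50 mm and 8.59 degrees, less where a joint would pass 70% of its speed; a pose out of reach is approached as far as the arm can. A call with a gripper value outside its range is refused whole. The fingers move at their own pace and stop on an object; the grip force is fixed at half the most. Time passes only in rows, so rows that repeat a pose let the fingers close. It gives the time, the measured TCP pose, the force and the opening at its end, in the units of the state.
- env.state(): the state, without advancing time (a new reading comes with each control period).
- read_camera(name): name is "scene" or "top" or "wrist"; returns (picture, depth): 480x640x3 uint8, blue, green, red; 480x640 float32, mm along the optical axis (not along the pixel's ray), 0 where there is no reading.
- get_calibration(name): a dict with "vfov" (degrees; the focal length in pixels is half the picture's height over the tangent of half this angle, whatever the lens; pixels are square), "cx", "cy" (the principal point, pixels), "k1" (the pictures are not rectified: a ray, as slopes to the right and down, at radius r is drawn at 1 + k1 r^2 times it, then the intrinsics apply), "world_from_camera" (4x4, takes a point from camera to world coordinates). Camera axes: x right, y down, z forward; pixel columns grow to the right and rows downward; lengths in mm; the calibration is good to about 2 mm. A picture is of the moment at which its call begins: read the wrist's pose just before it. get_calibration takes no time and is no camera call; for the wrist camera it gives the pose at the moment of the call.
- env.job_done(): hands the job in, once; it reports no verdict.
The state is a dict: "t": time; "joints": joint angles; "qvel": joint speeds; "tau": joint torques, N m; "eef_pos": TCP position; "tcp_rot": TCP orientation; "ft_force": force on the tool from outside, world axes, zero at the start; "moment": the same for the moment, N m; "opening": opening from 0.0 (shut) to 1.0 (fully open).
Only numpy, scipy, OpenCV 4.12 (cv2) and the standard library are available. Lean on these libraries where they do the work, as an engineer would, in place of code of your own. Each camera call takes 0.05 s, during which the arm holds its last target.

## Working session

There is one attempt and no reset: what is moved stays moved. The work goes in short steps, Python scripts to look and compute and a tool call to move; the robot and the scene stay as the last step left them, time stands still between calls to the robot, and variables do not carry over. Pictures are saved under pics/ and viewed, and the job is handed in when it is done.

Besides the shell and the picture viewer there is one more tool, called after "Call:" as name([rows], argument=value, ...), one row to a line, values as JSON. arm_command: Moves the arm, as the interface text tells. Its arguments: {"type":"object","properties":{"targets":{"type":"array"}},"required":["targets"]}

```bash
ls; mkdir -p pics
cat > h.py <<'E'
import numpy as np, cv2
from cell import env, read_camera, get_calibration
def ray(c,u,v):
    f=240/np.tan(np.radians(c["vfov"])/2)
    d=np.array([[f,0,c["cx"]],[0,f,c["cy"]],[0,0,1]],float)
    p=cv2.undistortPoints(np.array([[[u,v]]],float),d,np.zeros(4))[0,0]
    x=p.copy()
    for _ in range(20): x=p/(1+c["k1"]*(x@x))
    return np.array([x[0],x[1],1.])
def toplane(c,u,v,z):
    T=np.array(c["world_from_camera"]); d=T[:3,:3]@ray(c,u,v); o=T[:3,3]
    return o+d*(z-o[2])/d[2]
def cloud(c,dep):
    f=240/np.tan(np.radians(c["vfov"])/2)
    v,u=np.mgrid[0:480,0:640]
    p=np.stack([(u-c["cx"])/f,(v-c["cy"])/f],-1); x=p.copy()
    for _ in range(20): x=p/(1+c["k1"]*(x**2).sum(-1,keepdims=True))
    P=np.concatenate([x,np.ones((480,640,1))],-1)*dep[...,None]
    T=np.array(c["world_from_camera"])
    return P@T[:3,:3].T+T[:3,3]
E
python3 - <<'E'
from h import *
for n in ["top","scene"]:
    im,d=read_camera(n); cv2.imwrite(f"pics/{n}0.png",im); np.save(n+"0.npy",d)
    c=get_calibration(n); print(n,c)
print(env.state())
E
```

```text
pics
top {'vfov': 52.76402153992052, 'cx': 306.8122225713289, 'cy': 238.6452606738752, 'k1': -0.0450586404937808, 'world_from_camera': array([[ 5.49980227e-03, -9.90442634e-01,  1.37815604e-01,
         4.28572912e+02],
       [-9.99967565e-01, -4.63630159e-03,  6.58585165e-03,
        -1.23582353e+01],
       [-5.88395355e-03, -1.37847355e-01, -9.90436008e-01,
         8.98024243e+02],
       [ 0.00000000e+00,  0.00000000e+00,  0.00000000e+00,
         1.00000000e+00]])}
scene {'vfov': 54.1046291561154, 'cx': 325.16943420158424, 'cy': 233.52483196614318, 'k1': -0.014329768977418387, 'world_from_camera': array([[-2.13250186e-01,  6.86689002e-01, -6.94969476e-01,
         1.19476936e+03],
       [ 9.76977275e-01,  1.45290072e-01, -1.56224834e-01,
         1.47204409e+02],
       [-6.30571030e-03, -7.12284360e-01, -7.01862685e-01,
         6.88230613e+02],
       [ 0.00000000e+00,  0.00000000e+00,  0.00000000e+00,
         1.00000000e+00]])}
{'t': 0.1, 'joints': array([ 1.02839257e+00,  4.91487550e-01,  1.55937544e+00, -4.49255475e-05,
        1.09169969e+00, -1.05599986e-01]), 'qvel': array([ 0.00081682, -0.00229496, -0.00313953, -0.0001595 ,  0.00195952,
        0.00076088]), 'tau': array([ 1.16191775e-03, -6.13621473e+01, -2.58609760e+01,  6.92876684e-02,
        4.69959551e-02, -6.89618969e-05]), 'eef_pos': array([264.28393997, 566.14229469, 214.13197134]), 'tcp_rot': array([-3.14062383e+00, -6.26193579e-05,  2.70480958e+00]), 'ft_force': array([ 0.04323157, -0.08948636,  0.34678956]), 'moment': array([ 0.00892513, -0.02450231, -0.05169494]), 'opening': 1.001737916604106}
```

View pics/top0.png

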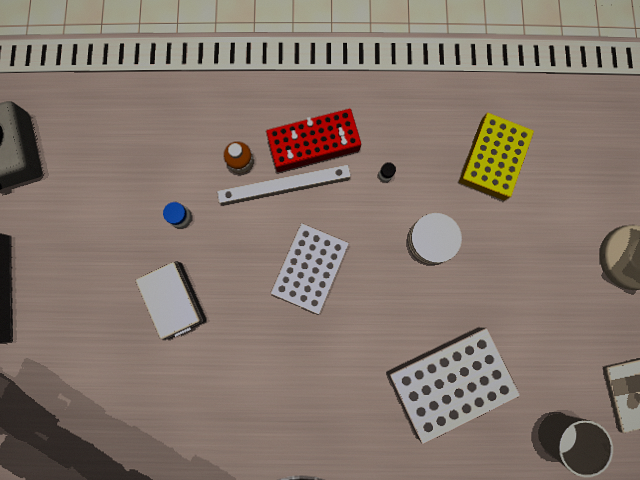

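View pics/scene0.png

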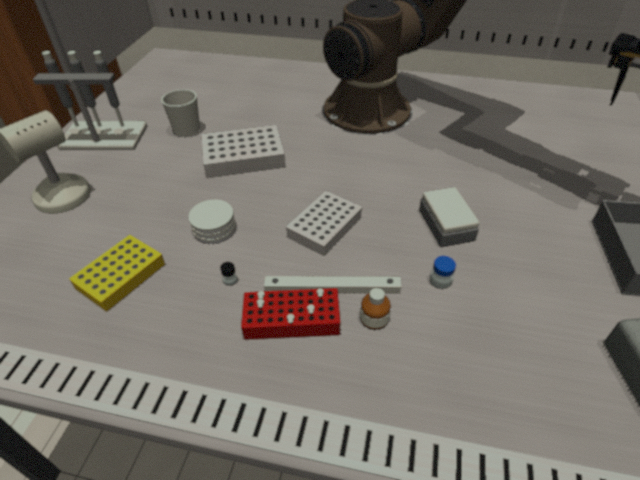

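The top view has three block-like things: yellow at (497,155), a large grey one at (453,385) and a small grey one at (310,268). Yellow is ruled out, and the smaller of the other two is the one at (310,268), end-on to the fence (220,197)-(350,172). I'll confirm this in an enlarged crop and measure.

```bash
cat >> h.py <<'E'
def fit(c,mask,z):
    cn,_=cv2.findContours(mask,cv2.RETR_EXTERNAL,cv2.CHAIN_APPROX_NONE)
    k=max(cn,key=cv2.contourArea)
    W=np.array([toplane(c,*p[0],z)[:2] for p in k],np.float32)
    (ctr,sz,a)=cv2.minAreaRect(W); b=cv2.boxPoints((ctr,sz,a))
    e=[b[1]-b[0],b[2]-b[1]]; e=max(e,key=np.linalg.norm)
    return np.array(ctr),sorted(sz)[::-1],np.arctan2(e[1],e[0])%np.pi
def block(name="top",im=None,dep=None,zlo=24,zhi=42,center=None,R=110):
    if im is None: im,dep=read_camera(name)
    c=get_calibration(name); P=cloud(c,dep)
    m=((P[...,2]>zlo)&(P[...,2]<zhi))
    return im,dep,c,P,m
E
python3 - <<'E'
from h import *
im=cv2.imread("pics/top0.png"); d=np.load("top0.npy"); c=get_calibration("top"); P=cloud(c,d)
crop=cv2.resize(im[140:330,120:480],None,fx=2.2,fy=2.2,interpolation=cv2.INTER_CUBIC); cv2.imwrite("pics/crop0.png",crop)
def roi(m,u0,u1,v0,v1):
    o=np.zeros(m.shape,np.uint8); o[v0:v1,u0:u1]=m[v0:v1,u0:u1]; return o*255
z=P[...,2]
print("z block",np.median(z[250:285,295:325]),"table",np.median(z[330:350,250:300]),"fence",z[185,285], "big",np.median(z[370:400,440:470]))
for n,r,zz,lo in [("block",(260,360,215,325),32,20),("fence",(210,362,160,210),22,12),("big",(380,525,320,450),32,20),("tip",(130,210,255,345),54,40),("dish",(400,470,205,270),45,30),("rack",(262,365,105,172),47,20),("bottle",(220,256,138,175),70,15),("jar",(160,192,200,230),50,20),("vial",(376,400,160,184),42,15)]:
    m=roi(z>lo,*r)
    if n=="fence": m=roi((z>lo)&(z<32),*r)
    if n in("block","fence"):
        print(n,"col",*fit(c,roi((im.min(-1)>120)|(z>lo) if n=="block" else m>0,*r),zz))
    print(n,*fit(c,m,zz))
E
```

```text
z block 31.80185946254045 table -0.24813931981424275 fence 19.776923591263426 big 43.301426743903505
block col [496.30062866 -11.81798553] [139.63018798828125, 96.53990173339844] 2.7429564
block [496.30062866 -11.81798553] [139.63018798828125, 96.53990173339844] 2.7429564
fence col [653.01147461  37.76040649] [249.7510223388672, 26.341346740722656] 1.7773715
fence [653.01147461  37.76040649] [249.7510223388672, 26.341346740722656] 1.7773715
big [ 294.3454895 -264.1027832] [195.29067993164062, 135.33059692382812] 2.006509
tip [435.15759277 233.91659546] [121.4722671508789, 79.15480041503906] 0.44896173
dish [ 550.72686768 -236.29730225] [92.03479766845703, 88.29859924316406] 1.574591
rack [734.15185547 -17.23901367] [163.50930786132812, 82.27305603027344] 1.8383971
bottle [691.33056641 116.62232971] [57.01338195800781, 48.40251922607422] 0.39703482
jar [590.36413574 227.67950439] [50.22641372680664, 40.40473175048828] 1.0381721
vial [ 674.85906982 -153.19799805] [30.343339920043945, 27.429719924926758] 3.1243777
```

View pics/crop0.png

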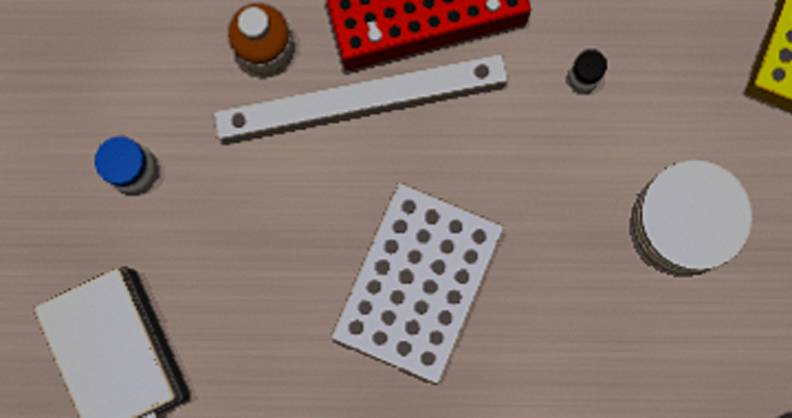

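The crop confirms it: the small grey block at (310,268) measures 140 x 97 mm with its top at 32 mm. The large one is 195 x 135 mm with its top at 43 mm. I'll set up a fence frame, align the tool with it (tool x = −fence x, tool y = fence y), then do the corner pushes.

```bash
cat >> h.py <<'E'
FA=1.7774; fx=np.array([np.cos(FA-np.pi/2),np.sin(FA-np.pi/2)]); fy=np.array([np.cos(FA),np.sin(FA)])
FO=np.array([653.0,37.8])+fx*(13.17-24)
def F(p): d=np.array(p[:2])-FO; return np.array([d@fx,d@fy])
def W(q): return FO+fx*q[0]+fy*q[1]
def look(tag):
    im,dep=read_camera("top"); cv2.imwrite(f"pics/{tag}.png",im); np.save(tag+".npy",dep)
    c=get_calibration("top"); P=cloud(c,dep); z=P[...,2]
    g=(im.max(-1).astype(int)-im.min(-1)<60)
    m=np.zeros(z.shape,np.uint8)
    w=np.stack([(P[...,:2]-FO)@fx,(P[...,:2]-FO)@fy],-1)
    m[(z>20)&(z<40)&(w[...,0]<-14)&(abs(w[...,1])<140)&(w[...,0]>-270)]=255
    m=cv2.morphologyEx(m,cv2.MORPH_OPEN,np.ones((9,9)))
    ctr,sz,a=fit(c,m,32); rel=(a-FA+np.pi/2)%np.pi-np.pi/2
    print("block fence xy",F(ctr).round(1),"size",np.round(sz,1),"rel ang deg",np.degrees(rel).round(2))
    s=env.state(); print("t",s["t"],"tcp",s["eef_pos"].round(1),"fence",F(s["eef_pos"]).round(1),s["tcp_rot"].round(3),s["ft_force"].round(1))
    return im,dep,ctr,rel
def contact(C,rel,along,side):
    # rel: block long axis vs fence y; along>0 = end toward fence -> fence-frame contact point & outward normal
    a=np.array([np.sin(rel),-np.cos(rel)]); n=np.array([np.cos(rel),np.sin(rel)])
    return C+a*along+n*47.5*side, n*side
E
python3 - <<'E'
from h import *
print(FO,W([-250,-48]),W([-229,-21]))
im=cv2.imread("pics/top0.png"); c=get_calibration("top")
# fence yaw check by dark screws
g=cv2.cvtColor(im,cv2.COLOR_BGR2GRAY)
pts=[]
for u,v in [(228,195),(339,173)]:
    w=g[v-6:v+7,u-6:u+7]; m=cv2.moments((w<110).astype(np.uint8),True)
    p=(u-6+m['m10']/m['m00'],v-6+m['m01']/m['m00']); pts.append(toplane(c,*p,22)[:2]); print(p,pts[-1],F(pts[-1]))
d=pts[0]-pts[1]; print(np.arctan2(d[1],d[0]))
E
```

```text
[642.40031868  35.57836638] [407.56357664 -62.68507843] [422.57827655 -31.95140331]
(228.88372093023256, 196.02325581395348) [629.63052201 138.48981823] [  8.61272074 103.34241951]
(339.40425531914894, 174.12765957446808) [672.15141941 -66.60761829] [   8.15626666 -106.11587427]
1.7752207911976352
```

Call:
arm_command([
  [[0, 0, -0.1], [-0.035, -0.03, 0], 255],
  [[0, 0, -0.2], [-0.07, -0.06, 0], 255],
  [[0, 0, -0.3], [-0.105, -0.09, 0], 255],
  [[0, 0, -0.4], [-0.14, -0.12, 0], 255],
  [[0, 0, -0.5], [-0.175, -0.15, 0], 255],
  [[0, 0, -0.6], [-0.21, -0.18, 0], 255],
  [[0, 0, -0.6434], [-0.24, -0.2, 0], 255],
  [[0, 0, -0.6434], [-0.25, -0.21, 0], 255],
])

```text
t: 0.9
eef_pos: [403.2, 268.1, 214.6]
tcp_rot: [-3.141, 0.0, -2.936]
ft_force: [0.5, 1.1, 0.6]
opening: 0.38
```

Call:
arm_command([
  [[0, 0, 0], [0.008, -0.046, 0], 255],
  [[0, 0, 0], [0.016, -0.092, 0], 255],
  [[0, 0, 0], [0.025, -0.138, 0.01], 255],
  [[0, 0, 0], [0.033, -0.184, 0.02], 255],
  [[0, 0, 0], [0.041, -0.23, 0.04], 255],
  [[0, 0, 0], [0.05, -0.275, 0.06], 255],
  [[0, 0, 0], [0.058, -0.315, 0.09], 255],
  [[0, 0, 0], [0.058, -0.323, 0.115], 255],
])

```text
t: 1.7
eef_pos: [411.6, -60.3, 98.6]
tcp_rot: [-3.141, 0.001, -2.939]
ft_force: [0.8, -0.3, 0.6]
opening: 0.002
```

Run:
```python
from h import *
look("l1")
C=F([496.3,-11.8]); print(C, contact(C,.966,60,1),contact(C,.966,-60,-1))
im,d=read_camera("scene"); cv2.imwrite("pics/s1.png",im)
```

```text
block fence xy [-152.3  -16. ] size [139.5  94.8] rel ang deg 55.35
t 1.75 tcp [410.7 -59.7  95.7] fence [-246.3  -45.7] [ 3.140e+00 -3.000e-03 -2.939e+00] [-1.2  0.1 -3.6]
[-152.71229826  -16.40020367] (array([-76.34698214, -11.44152494]), array([0.56859454, 0.82261792])) (array([-229.07761437,  -21.35888241]), array([-0.56859454, -0.82261792]))
```

View pics/s1.png

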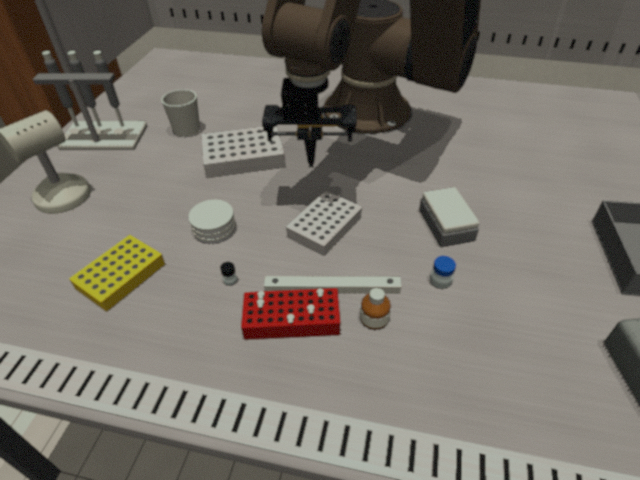

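The scene view shows the closed fingers at (310,160), behind the block's robot-side end. Next: descend and do the first corner push on the rear end of the rear long side.

Call:
arm_command([
  [[0, 0, 0], [0, 0, 0.03], 255],
  [[0, 0, 0], [0, 0, 0.06], 255],
  [[0, 0, 0], [0, 0, 0.08], 255],
  [[0, 0, 0], [0, 0, 0.087], 255],
  [[0, 0, 0], [0, 0, 0.088], 255],
  [[0, 0, 0], [0, 0, 0.088], 255],
])

```text
t: 2.4
eef_pos: [412.0, -57.3, 12.5]
tcp_rot: [-3.141, 0.001, -2.934]
ft_force: [0.6, -0.3, 0.2]
opening: 0.002
```

Call:
arm_command([
  [[0, 0, 0], [-0.008, 0.0115, 0], 255],
  [[0, 0, 0], [-0.012, 0.016, 0], 255],
  [[0, 0, 0], [-0.0156, 0.021, 0], 255],
  [[0, 0, 0], [-0.02, 0.025, 0], 255],
  [[0, 0, 0], [-0.024, 0.0293, 0], 255],
  [[0, 0, 0], [-0.0336, 0.0367, 0], 255],
  [[0, 0, 0], [-0.039, 0.04, 0], 255],
  [[0, 0, 0], [-0.044, 0.043, 0], 255],
])

```text
t: 3.2
eef_pos: [445.4, -6.2, 12.1]
tcp_rot: [3.141, -0.001, -2.934]
ft_force: [-6.5, -1.9, 4.1]
opening: 0.006
```

Run:
```python
from h import *
look("l2")
```

```text
block fence xy [-107.3  -22.8] size [97.4 95. ] rel ang deg 36.72
t 3.25 tcp [446.2  -6.   12. ] fence [-200.6   -0.4] [ 3.141 -0.    -2.934] [-2.3 -0.5  0.9]
```

View pics/l2.png

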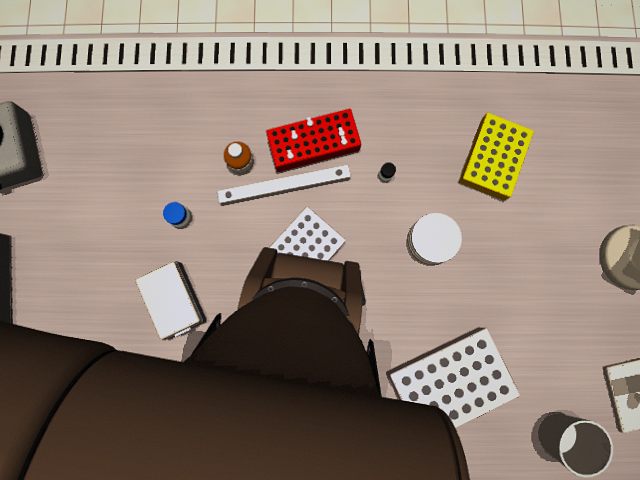

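The arm hides the block's rear in the top view. The front corner is at (307,208) and the angle is about 37°. I'll add the scene camera.

```bash
cat >> h.py <<'E'
def looks(tag):
    im,dep=read_camera("scene"); cv2.imwrite(f"pics/{tag}.png",im)
    c=get_calibration("scene"); P=cloud(c,dep); z=P[...,2]
    w=np.stack([(P[...,:2]-FO)@fx,(P[...,:2]-FO)@fy],-1)
    m=((z>26)&(z<38)&(w[...,0]<-14)&(abs(w[...,1])<120)&(w[...,0]>-270)).astype(np.uint8)*255
    m=cv2.morphologyEx(m,cv2.MORPH_OPEN,np.ones((5,5)))
    ctr,sz,a=fit(c,m,32); rel=(a-FA+np.pi/2)%np.pi-np.pi/2
    print("SCENE block fence xy",F(ctr).round(1),"size",np.round(sz,1),"rel ang deg",np.degrees(rel).round(2))
    s=env.state(); print("t",s["t"],"fence",F(s["eef_pos"]).round(1),"z",s["eef_pos"][2].round(1),s["ft_force"].round(1))
    return im
E
python3 - <<'E'
from h import *
looks("s2")
E
```

```text
SCENE block fence xy [-120.5   -7.9] size [144.2 110.6] rel ang deg 36.32
t 3.3 fence [-200.6   -0.7] z 12.0 [-0.9 -0.1 -0.7]
```

View pics/s2.png

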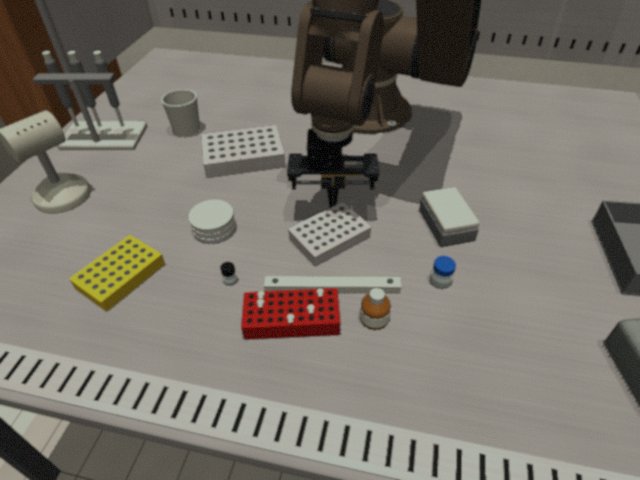

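Call:
arm_command([
  [[0, 0, 0], [0.012, -0.009, -0.005], 255],
  [[0, 0, 0], [0.012, -0.009, -0.045], 255],
  [[0, 0, 0], [-0.01, -0.01, -0.07], 255],
  [[0, 0, 0], [-0.055, -0.01, -0.07], 255],
  [[0, 0, 0], [-0.1, -0.012, -0.07], 255],
  [[0, 0, 0], [-0.145, -0.012, -0.07], 255],
  [[0, 0, 0], [-0.17, -0.012, -0.07], 255],
  [[0, 0, 0], [-0.17, -0.012, -0.07], 255],
])

```text
t: 4.1
eef_pos: [616.8, 15.8, 81.7]
tcp_rot: [-3.141, 0.003, -2.935]
ft_force: [-0.7, -0.5, 0.4]
opening: 0.008
```

Run:
```python
from h import *
looks("s3"); look("l3")
```

```text
SCENE block fence xy [-116.5   -5.1] size [144.2 100.3] rel ang deg 36.13
t 4.15 fence [-31.1 -13.8] z 81.5 [-0.7 -0.  -1. ]Traceback (most recent call last):
  File "<stdin>", line 2, in <module>
  File "h.py", line 45, in look
    ctr,sz,a=fit(c,m,32); rel=(a-FA+np.pi/2)%np.pi-np.pi/2
             ~~~^^^^^^^^
  File "h.py", line 23, in fit
    k=max(cn,key=cv2.contourArea)
ValueError: max() iterable argument is empty
```

View pics/s3.png

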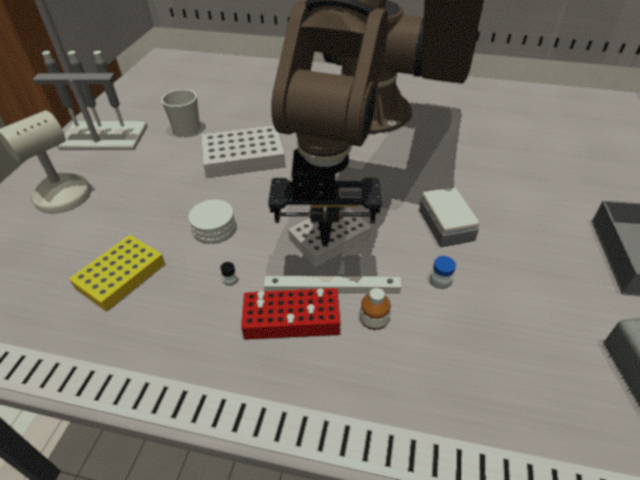

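Call:
arm_command([
  [[0, 0, 0], [-0.011, 0.004, 0], 255],
  [[0, 0, 0], [-0.011, 0.004, 0.03], 255],
  [[0, 0, 0], [-0.011, 0.004, 0.055], 255],
  [[0, 0, 0], [-0.011, 0.004, 0.069], 255],
  [[0, 0, 0], [-0.011, 0.004, 0.07], 255],
  [[0, 0, 0], [-0.011, 0.004, 0.07], 255],
])

```text
t: 4.8
eef_pos: [624.8, 22.6, 12.2]
tcp_rot: [3.142, 0.0, -2.935]
ft_force: [0.4, -0.3, 0.6]
opening: 0.002
```

Call:
arm_command([
  [[0, 0, 0], [0.006, -0.0045, 0], 255],
  [[0, 0, 0], [0.012, -0.009, 0], 255],
  [[0, 0, 0], [0.017, -0.012, 0], 255],
  [[0, 0, 0], [0.022, -0.0155, 0], 255],
  [[0, 0, 0], [0.027, -0.018, 0], 255],
  [[0, 0, 0], [0.0326, -0.021, 0], 255],
  [[0, 0, 0], [0.038, -0.0235, 0], 255],
  [[0, 0, 0], [0.044, -0.026, 0], 255],
])

```text
t: 5.6
eef_pos: [587.8, -12.3, 12.3]
tcp_rot: [-3.141, 0.003, -2.935]
ft_force: [6.2, 0.6, 2.1]
opening: 0.007
```

Run:
```python
from h import *
looks("s4")
```

```text
SCENE block fence xy [-127.1   12.1] size [40.7 11.8] rel ang deg 0.09
t 5.65 fence [-64.4 -35.8] z 12.1 [ 3.5 -0.1  1.6]
```

View pics/s4.png

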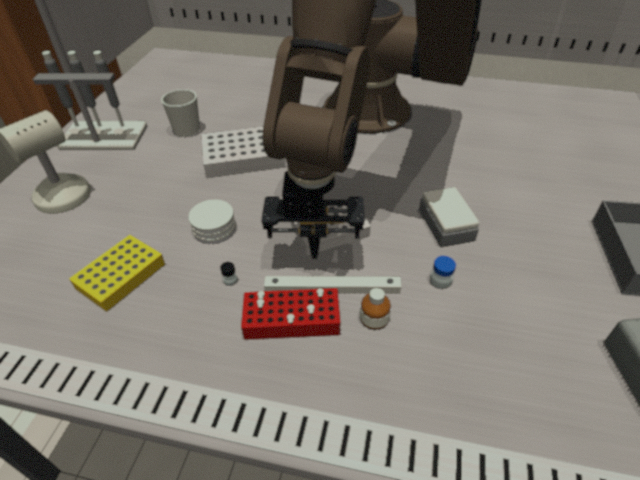

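Call:
arm_command([
  [[0, 0, 0], [-0.015, 0.008, 0], 255],
  [[0, 0, 0], [-0.015, 0.008, -0.04], 255],
  [[0, 0, 0], [-0.01, 0.02, -0.085], 255],
  [[0, 0, 0], [0.01, 0.06, -0.11], 255],
  [[0, 0, 0], [0.03, 0.105, -0.11], 255],
  [[0, 0, 0], [0.05, 0.15, -0.11], 255],
  [[0, 0, 0], [0.07, 0.19, -0.11], 255],
  [[0, 0, 0], [0.09, 0.23, -0.11], 255],
])

```text
t: 6.45
eef_pos: [449.6, 195.7, 121.7]
tcp_rot: [-3.142, -0.001, -2.935]
ft_force: [0.0, 0.7, 0.1]
opening: 0.002
```

Run:
```python
from h import *
looks("s5");look("l5")
```

```text
SCENE block fence xy [-139.    -4.1] size [142.1 102.1] rel ang deg 22.53
t 6.5 fence [-159.1  200.3] z 121.5 [-3.4  2.7  0.6]
block fence xy [-141.7   -5.3] size [139.3  95. ] rel ang deg 22.66
t 6.55 tcp [447.8 197.3 121.6] fence [-157.3  198.2] [ 3.141e+00 -3.000e-03 -2.931e+00] [0.3 0.7 0.4]
```

View pics/l5.png

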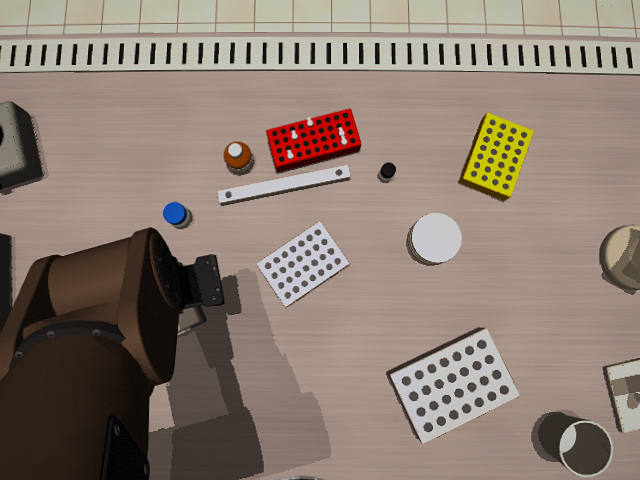

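Call:
arm_command([
  [[0, 0, 0], [0.02, -0.045, 0], 255],
  [[0, 0, 0], [0.04, -0.09, 0], 255],
  [[0, 0, 0], [0.06, -0.13, 0], 255],
  [[0, 0, 0], [0.079, -0.17, 0.02], 255],
  [[0, 0, 0], [0.079, -0.17, 0.06], 255],
  [[0, 0, 0], [0.079, -0.17, 0.06], 255],
  [[0, 0, 0], [0.079, -0.17, 0.06], 255],
])

```text
t: 7.25
eef_pos: [408.8, 12.2, 61.8]
tcp_rot: [3.141, -0.002, -2.935]
ft_force: [-0.2, 0.4, -0.3]
opening: -0.001
```

Run:
```python
from h import *
s=env.state(); print(F(s["eef_pos"]),s["eef_pos"],s["qvel"].round(3))
```

```text
[-233.41802903   25.07877411] [408.80174346  12.24112479  61.76069531] [ 0.023 -0.038 -0.017 -0.     0.002  0.001]
```

Call:
arm_command([
  [[0, 0, 0], [0, 0, 0.025], 255],
  [[0, 0, 0], [0, 0, 0.045], 255],
  [[0, 0, 0], [0, 0, 0.05], 255],
  [[0, 0, 0], [0, 0, 0.05], 255],
])

```text
t: 7.65
eef_pos: [409.5, 12.8, 12.4]
tcp_rot: [3.142, 0.0, -2.934]
ft_force: [-0.5, -0.2, 0.6]
opening: 0.005
```

Call:
arm_command([
  [[0, 0, 0], [-0.006, 0.003, 0], 255],
  [[0, 0, 0], [-0.012, 0.005, 0], 255],
  [[0, 0, 0], [-0.018, 0.007, 0], 255],
  [[0, 0, 0], [-0.025, 0.009, 0], 255],
  [[0, 0, 0], [-0.032, 0.0112, 0], 255],
  [[0, 0, 0], [-0.038, 0.0122, 0], 255],
  [[0, 0, 0], [-0.044, 0.0132, 0], 255],
  [[0, 0, 0], [-0.05, 0.014, 0], 255],
])

```text
t: 8.45
eef_pos: [455.1, 36.7, 11.9]
tcp_rot: [3.141, -0.001, -2.935]
ft_force: [-5.1, 1.0, 2.7]
opening: 0.005
```

Run:
```python
from h import *
looks("s6")
look("l6")
```

```text
SCENE block fence xy [-117.1  -11.4] size [139.8 103.6] rel ang deg 4.56
t 8.5 fence [-181.9   39.4] z 12.0 [-1.8  0.4  0.2]
block fence xy [-97.2 -15.5] size [148.2  76.7] rel ang deg -11.57
t 8.55 tcp [456.2  36.6  12. ] fence [-182.    39.2] [-3.141e+00  1.000e-03 -2.934e+00] [0.8 0.  0.2]
```

View pics/s6.png

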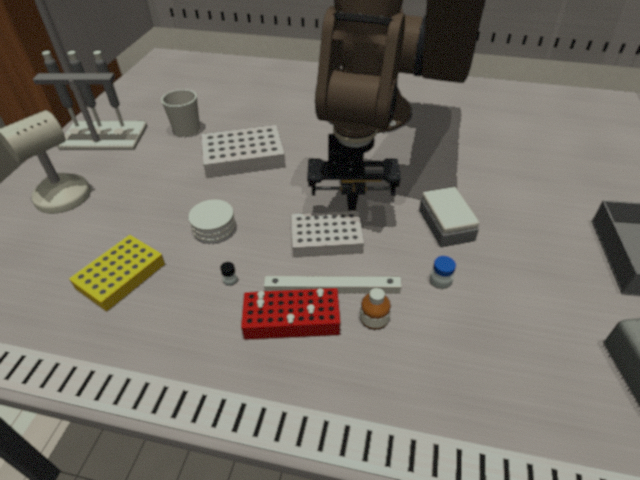

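Angle is down to 4.6° with the block clear of the fence. Now I back off, centre behind the block and open the fingers for a two-finger squaring push.

Call:
arm_command([
  [[0, 0, 0], [0.01, 0, 0], 255],
  [[0, 0, 0], [0.02, -0.02, 0], 0],
  [[0, 0, 0], [0.02, -0.051, 0], 0],
  [[0, 0, 0], [0.02, -0.051, 0], 0],
  [[0, 0, 0], [0.02, -0.051, 0], 0],
  [[0, 0, 0], [0.02, -0.051, 0], 0],
  [[0, 0, 0], [0.02, -0.051, 0], 0],
  [[0, 0, 0], [0.02, -0.051, 0], 0],
])

```text
t: 9.35
eef_pos: [446.0, -17.2, 11.6]
tcp_rot: [3.142, 0.0, -2.934]
ft_force: [-0.9, 0.4, 0.1]
opening: 0.538
```

Call:
arm_command([
  [[0, 0, 0], [-0.006, 0, 0], 0],
  [[0, 0, 0], [-0.012, 0, 0], 0],
  [[0, 0, 0], [-0.017, 0, 0], 0],
  [[0, 0, 0], [-0.021, 0, 0], 0],
  [[0, 0, 0], [-0.025, 0, 0], 0],
  [[0, 0, 0], [-0.029, 0, 0], 0],
  [[0, 0, 0], [-0.032, 0, 0], 0],
  [[0, 0, 0], [-0.032, 0, 0], 0],
])

```text
t: 10.15
eef_pos: [477.4, -11.1, 11.5]
tcp_rot: [3.141, -0.0, -2.935]
ft_force: [-2.1, 1.5, -1.1]
opening: 0.999
```

Run:
```python
from h import *
looks("s7"); print(env.state()["moment"],env.state()["opening"])
```

```text
SCENE block fence xy [-108.5  -10.7] size [139.9  97.2] rel ang deg 0.08
t 10.2 fence [-171.   -11.9] z 11.5 [-1.4  0.5 -1.9]
[0.09256561 0.32789609 0.01691996] 0.9985614708140961
```

View pics/s7.png

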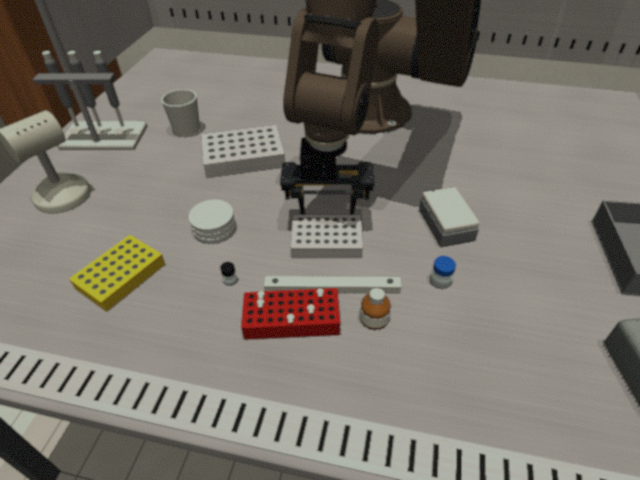

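The block is squared to 0.1° and about 60 mm clear. Now the straight slide to the fence, slowly at the end.

Call:
arm_command([
  [[0, 0, 0], [-0.004, 0, 0], 0],
  [[0, 0, 0], [-0.01, 0, 0], 0],
  [[0, 0, 0], [-0.017, 0, 0], 0],
  [[0, 0, 0], [-0.025, 0, 0], 0],
  [[0, 0, 0], [-0.033, 0, 0], 0],
  [[0, 0, 0], [-0.04, 0, 0], 0],
  [[0, 0, 0], [-0.046, 0, 0], 0],
  [[0, 0, 0], [-0.05, 0, 0], 0],
])

```text
t: 11.0
eef_pos: [526.9, -0.8, 11.6]
tcp_rot: [3.142, 0.0, -2.935]
ft_force: [-4.2, -1.2, -0.3]
opening: 0.999
```

Run:
```python
from h import *
im=looks("s8"); cv2.imwrite("pics/s8c.png",cv2.resize(im[190:310,230:430],None,fx=4,fy=4,interpolation=cv2.INTER_CUBIC))
```

```text
SCENE block fence xy [-61.5 -11.4] size [139.2  90.4] rel ang deg 0.11
t 11.05 fence [-120.  -12.] z 11.6 [ 0.  -0.7  0.3]
```

View pics/s8c.png

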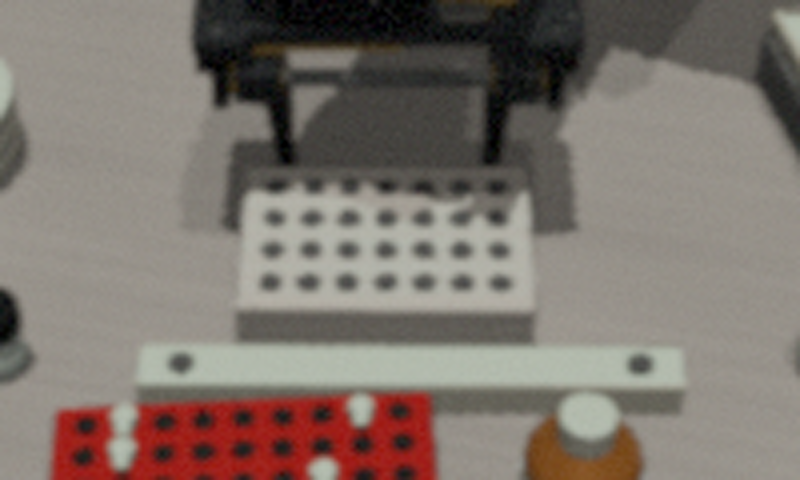

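The crop shows the block's front side parallel to the fence with a narrow gap left. I'll creep in and watch the force.

Call:
arm_command([
  [[0, 0, 0], [-0.002, 0, 0], 0],
  [[0, 0, 0], [-0.004, 0, 0], 0],
  [[0, 0, 0], [-0.006, 0, 0], 0],
  [[0, 0, 0], [-0.008, 0, 0], 0],
  [[0, 0, 0], [-0.009, 0, 0], 0],
  [[0, 0, 0], [-0.01, 0, 0], 0],
  [[0, 0, 0], [-0.011, 0, 0], 0],
])

```text
t: 11.75
eef_pos: [537.1, 1.3, 11.7]
tcp_rot: [3.141, -0.0, -2.935]
ft_force: [-4.7, -1.5, 1.8]
opening: 1.0
```

Call:
arm_command([
  [[0, 0, 0], [-0.001, 0, 0], 0],
  [[0, 0, 0], [-0.002, 0, 0], 0],
])

```text
t: 11.95
eef_pos: [539.0, 1.7, 11.7]
tcp_rot: [3.141, -0.0, -2.935]
ft_force: [-4.7, -2.3, 1.6]
opening: 0.998
```

Call:
arm_command([
  [[0, 0, 0], [-0.001, 0, 0], 0],
  [[0, 0, 0], [-0.002, 0, 0], 0],
])

```text
t: 12.15
eef_pos: [539.6, 1.9, 11.7]
tcp_rot: [3.141, -0.003, -2.935]
ft_force: [-14.0, -7.2, 9.7]
opening: 0.998
```

Run:
```python
from h import *
im=looks("s9"); cv2.imwrite("pics/s9c.png",cv2.resize(im[190:310,230:430],None,fx=4,fy=4,interpolation=cv2.INTER_CUBIC))
```

```text
SCENE block fence xy [-57.3 -10.9] size [139.9  81.9] rel ang deg 0.11
t 12.2 fence [-107.5  -11.9] z 11.7 [-11.8  -6.1   5.8]
```

View pics/s9c.png

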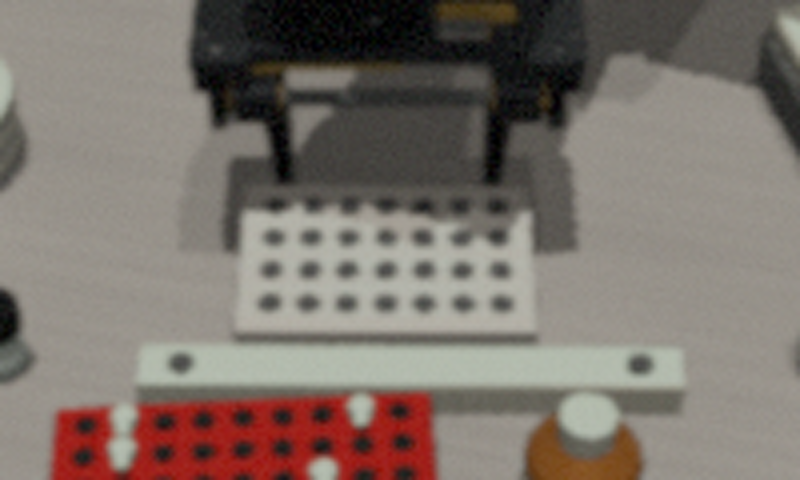

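Force jumped to 16 N and the TCP stalled. The block's edge-to-fence strip matches flush contact, since only the 10 mm height step is visible. One more small press to seat it, then retreat.

Call:
arm_command([
  [[0, 0, 0], [-0.001, 0, 0], 0],
  [[0, 0, 0], [-0.001, 0, 0], 0],
  [[0, 0, 0], [-0.001, 0, 0], 0],
])

```text
t: 12.5
eef_pos: [539.6, 1.9, 11.6]
tcp_rot: [3.141, -0.005, -2.935]
ft_force: [-15.5, -7.0, 9.9]
opening: 0.998
```

Call:
arm_command([
  [[0, 0, 0], [0.008, 0, 0], 0],
  [[0, 0, 0], [0.025, 0, 0], 0],
  [[0, 0, 0], [0.045, 0, -0.01], 0],
  [[0, 0, 0], [0.06, 0, -0.05], 0],
  [[0, 0, 0], [0.06, 0.03, -0.095], 0],
  [[0, 0, 0], [0.06, 0.075, -0.13], 0],
  [[0, 0, 0], [0.06, 0.12, -0.14], 0],
  [[0, 0, 0], [0.06, 0.165, -0.14], 0],
])

```text
t: 13.3
eef_pos: [450.9, 152.4, 154.2]
tcp_rot: [3.141, 0.007, -2.936]
ft_force: [1.4, 0.3, -0.3]
opening: 0.997
```

Call:
arm_command([
  [[0, 0, 0], [0, 0.045, 0], 0],
  [[0, 0, 0], [0, 0.07, 0], 0],
  [[0, 0, 0], [0, 0.07, 0], 0],
  [[0, 0, 0], [0, 0.07, 0], 0],
])

```text
t: 13.7
eef_pos: [435.6, 219.7, 151.8]
tcp_rot: [3.141, 0.002, -2.933]
ft_force: [-0.2, -0.0, -0.3]
opening: 1.0
```

Run:
```python
from h import *
looks("s10"); im,dep,ctr,rel=look("l10")
cv2.imwrite("pics/l10c.png",cv2.resize(im[140:290,150:420],None,fx=2.9,fy=2.9,interpolation=cv2.INTER_CUBIC))
c=get_calibration("top"); z=cloud(c,dep)[...,2]
def roi(m,u0,u1,v0,v1):
    o=np.zeros(m.shape,np.uint8); o[v0:v1,u0:u1]=m[v0:v1,u0:u1]; return o*255
for n,r,zz,lo in [("tip",(130,210,255,345),54,40),("dish",(400,470,205,270),45,30),("rack",(262,365,105,172),47,20),("bottle",(220,256,138,175),70,15),("jar",(160,192,200,230),50,20),("vial",(376,400,160,184),42,15)]:
    print(n,fit(c,roi(z>lo,*r),zz)[0])
```

```text
SCENE block fence xy [-55.9 -10.8] size [139.9  79.1] rel ang deg 0.11
t 13.75 fence [-164.7  221.9] z 151.7 [ 0.4 -0.4  0.1]
block fence xy [-55.2 -11.6] size [139.6  82.3] rel ang deg -0.05
t 13.8 tcp [435.7 218.7 151.7] fence [-164.7  221.6] [ 3.141e+00  1.000e-03 -2.936e+00] [-0.7 -0.5  0.7]
tip [440.86306763 235.89570618]
dish [ 550.72723389 -236.3467865 ]
rack [733.80395508 -17.2232666 ]
bottle [691.49517822 116.20249939]
jar [590.69177246 228.38000488]
vial [ 674.81713867 -153.19728088]
```

View pics/l10c.png

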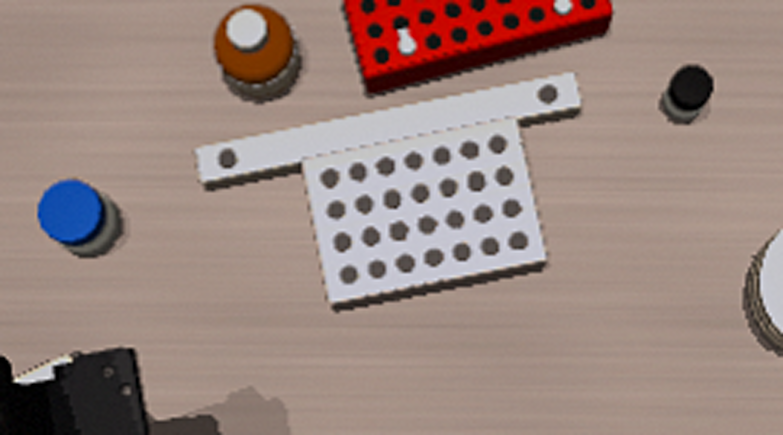

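The top crop shows the block's long side along the fence with no gap, between the screws at (227,158) and (547,94). My mask cuts off the front, but the rear edge at −96.4 mm puts the centre at about −48.9 mm. The angle is about 0° and y is −11.6 mm. I'm handing in.

Run:
```python
from h import *
print(env.job_done())
```

```text
the job is handed in; nothing more can be done
None
```

I walked the small grey block round with three alternating corner pushes, from 55° to about 5° off parallel. I then squared it with both open fingertips while it was still about 60 mm clear of the fence, and slid it straight on until contact. The force rose to about 17 N there and the fingers stalled. The job was handed in at about 14 s.

**Final checks:**
- **Angle:** within 0.1° of parallel to the fence in both views.
- **Distance:** the block's centre is at about x = −49 mm in the fence frame, inferred from its rear edge because my mask cut off the front. The target is −47.5 mm (allowed −51 to −44), and the stall and the pictures both agree with contact.
- **Position along the fence:** y is about −12 mm, well within the 58 mm limit.
- **Fingers:** clear of the block.
- **Bystanders:** five of the six are unmoved to within 1 mm.

**Two readings that disagreed:**
- **Tip box:** it read about 6 mm off, but the gripper was partly hiding it in that picture. The arm only passed over it high up, so I don't think it moved.
- **Fence position:** the screw marks gave an offset about 3.5 mm different from the bar's centre line. The angle agreed, and I relied on the contact stall for the final distance.

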